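Lock-up of two stamping dies in a chase: set the bar, fill the gap, hold the die home

TASK

Turn the black knob of the stamping chase until the bar's pointer stands on the long mark of the scale. Then slide the dark wooden spacer down flat onto the chase floor in the only gap now wide enough for it, the one between the bar and the narrow die, squarely beside that die, and push it so that the narrow die sits flush against the fixed fence. Finish still gripping the spacer and pressing firmly, so that I can drive the wedges in behind it; leave the broad die and the things around the chase where they are.

Things in the scene. Friction and masses are not known exactly. Their poses are not given: they have to be found in the camera images.
- chase: fixed aluminium base plate, 8 mm thick, lying on the bench. Origin on the underside on its middle line; z up, x points to the fence (about towards the wall), y along the fence. The plate spans x -86 to 76 mm, y -129 to 129 mm; its top, the chase floor, is at z = 8 mm. The fence's inner face is at x = 58 mm. The knob stands at x = -53 mm, y = 0 on a grey gear cover, 46 x 52 mm, top at z = 20 mm.
- bar: sliding dark steel bar parallel to the fence, 14 mm (x) by 196 mm (y), 16.5 mm high above the chase floor, moved along the chase's x by the knob; steel pointer on its +y end. Origin in the middle at floor level; its face towards the fence is 7 mm from it towards +x. With the pointer on the mark its origin is at the chase's x = 0, and 51 mm lie between bar and fence.
- fence: the fixed dark steel fence on the chase, 12 mm (x) by 216 mm (y), 18 mm high. Origin at the centre of its underside, on the chase floor; its face towards the dies is 6 mm from it towards -x; axes as the chase. A firm hand push of about 10 N on the die is right.
- knob (a joint): angle of the black fluted knob about its upright axis, rad: 0 with the pointer on the long mark, positive (counter-clockwise from above) with the bar open; starts open at 1.0 to 2.6. Turning it clockwise from above closes the bar (moves it towards the fence) by 6 mm per radian. It stays where it is left (friction 0.06 N m); stops at -0.9 and 3.4.
- knob_grip (a point): point on the knob's axis at the height to grip. The knob is round, 33 mm across; its sides run from 12 mm below to 12 mm above this point (z = 23 to 47 mm above the bench); it can be gripped at any yaw.
- pointer_tip (a point): tip of the steel pointer on the +y end of the sliding bar, 12.5 mm above the bench; moves along the chase's x with the bar.
- scale_mark (a point): inner end of the long thick black mark on the white scale strip at the chase's +y end (the other, short thin marks are 5 mm apart); in plan it coincides with the pointer tip when the bar is set.
- narrow_die: loose die, an aluminium block with a brass top and a rope pattern: 20 mm (x) by 46 mm (y) by 22 mm high, 80 to 170 g, standing on the chase floor 1.5 to 4 mm off the fence, 50 mm to one side of the chase's middle (either side). Origin at floor level in the middle of its face towards the fence; x towards the fence, so the block spans x -20 to 0 mm.
- broad_die: loose die of the same make with a flower-in-a-ring pattern: 44 mm (x) by 46 mm (y) by 22 mm high, 240 g, standing likewise 50 mm to the other side, 54 mm from the narrow die. Origin and axes as for the narrow die. Only 3 to 6 mm are left between it and the set bar. To be left alone.
- spacer: loose dark hardwood bar, 24 mm (x) by 50 mm (y) by 18 mm high, 50 g, lying flat on the bench right of the chase. Origin at the centre of its underside. In the chase its length lies along the fence; with the bar on the mark and the die flush, 7 mm are left over. Best gripped by its two ends, along its length: there is room for a finger beyond each end, in the chase too.
- brass_weight: turned brass weight, 51 mm across, 68 mm high, behind and left of the chase; bystander. Origin at the centre of its underside.
- spool_4: small spool of brown thread, 35 mm across, 40 mm high, to the right beyond the spacer; bystander. Origin at the centre of its underside.

How it is judged:
On the way, in this order (a step that is already met when the one before it is completed fails the run):
1. the pointer stands on the long mark (horizontal distance between pointer_tip and scale_mark below 0.002 m), for 0.3 s.
2. the spacer is down on the chase floor between the bar and the narrow die (z of spacer in the frame of chase below 0.0105 m and x of spacer in the frame of narrow_die between -0.046 and -0.03 m and y of spacer in the frame of narrow_die between -0.014 and 0.014 m), for 0.1 s.
At the end, for the whole second after the job is handed in: Pointer within 2 mm of the long mark; spacer flat on the chase floor, between bar and narrow die, centred on that die within 14 mm; die upright, within 1.2 mm and 2 degrees of the fence; fingers on the spacer and the die pressed on the fence with over 3 N for the last second (horizontal distance between pointer_tip and scale_mark below 0.002 m and z of spacer in the frame of chase below 0.0105 m and angle between spacer's own z axis and vertical below 0.07 rad and x of spacer in the frame of narrow_die between -0.034 and -0.03 m and y of spacer in the frame of narrow_die between -0.014 and 0.014 m and x of narrow_die in the frame of chase above 0.0568 m and angle between the x axis of narrow_die and the x axis of chase, either way round below 0.035 rad and angle between each of narrow_die, broad_die's own z axis and vertical below 0.05 rad and contact force between narrow_die and fence above 3 N and contact force between spacer and narrow_die above 3 N and contact force between the fingers and spacer above 3 N); the arm keeps its last pose, push and grip.
It fails at once if the broad die is shifted by more than 12 mm (distance of broad_die from where it was at the start of the episode above 0.012 m).
It fails at once if a bystander (weight, spool) is shifted by more than 30 mm (distance of any of brass_weight, spool_4 from where it was at the start of the episode above 0.03 m).
It also fails if it takes over 58 s, if anything falls off the work surface, if the arm or the gripper's body presses on something with over 40 N, if the wrist force passes 120 N, or if a joint passes its speed limit or range.

ROBOT

A 6-joint arm with a two-finger parallel gripper is mounted at the origin on a cart in front of the work surface, level with it; the furniture and walls round the work are solid. World frame = base frame: x ahead of the robot, y to its left, z up, the work surface at z = 0. Lengths are in m, angles in rad, forces in N, time in s.
With the tool pointing down it reaches from about 0.375 to 0.9 m from the base axis. Payload 3.1 kg.
Tool frame: the origin (TCP) lies midway between the tips of the shut fingers; the grasp point (between the pads) lies manip.grip_depth behind it (manip.grip_depth is the distance from the TCP to the grasp point, in m); z points along the fingers, y is the direction in which the jaws open and shut (so a half turn about z gives the same grasp; the last joint's range is limited). The gripper opens to 85 mm and grips with 20 to 120 N. Pads are 22 mm wide; open, the fingers measure 114 mm over their backs; the gripper's body (76 mm by 85 mm) begins 54 mm behind the grasp point. The pads swing forward as they close: fully open they stand 13 mm farther back than shut.
Start: joints at [1.06, 0.527, 1.433, -0, 1.181, -0.178], TCP at [0.204, 0.591, 0.231] pointing down, gripper open.
Joint ranges: [-3.08, 3.08], [-0.75, 2.2], [0.22, 2.44], [-1.43, 4.57], [0, 2.65], [-2.85, 2.85]. Speed limits (rad/s): [2.79, 2.79, 3.14, 3.14, 3.14, 3.14].

INTERFACE

Orientations are given as a unit quaternion [x, y, z, w].
In Python, from station import manip, vision gives the robot as it stands.
- The arm moves only by the shell command python3 -m crank 'ROWS' [FORCE]. ROWS is JSON, a list of rows, each an object with "grip": the closure, from 0 (fully open) to 1 (shut); "offset": the shift along the tool's x, y, z in mm, a list of three; "angular": the turn, a rotation vector about the tool's x, y, z in degrees, a list of three. A call has 1 to 10 rows; each row is the pose to reach, as a shift and turn from the pose commanded when the call began, along the tool's axes at that moment; what a row does not reach only later rows make up. A row lasts 1/10 s, in which the tool goes at most 50 mm and 8.59 degrees, less where a joint would pass 70% of its speed; a pose out of reach is approached as far as the arm can. A call with a gripper value outside its range is refused whole. The fingers move at their own pace and stop on an object; FORCE is the grip in N (left out, the last holds). Time passes only in rows, so rows that repeat a pose let the fingers close. It gives the time, the measured TCP pose, the force and the opening at its end, in the units of the state.
- manip.sense(): the state, without advancing time (a new reading comes with each control period).
- vision.snapshot(name): name is "scene" or "top" or "wrist"; returns a dict with "pixels" (400x640x3 uint8, red, green, blue), "intrinsics" (3x3 intrinsics, pixels), "dist" ([k1, k2, p1, p2, k3] as OpenCV has them; the pictures are not rectified), "R" (3x3) and "t" (3): a world point X has camera coordinates R X + t. Camera axes: x right, y down, z forward; pixel columns grow to the right and rows downward; lengths in m; the calibration is good to about 2 mm. A picture is of the moment at which its call begins. There is no depth.
- manip.sign_off(): hands the job in, once; it reports no verdict.
The state is a dict: "t": time; "q": joint angles; "qd": joint speeds; "tau": joint torques, N m; "tcp_pos": TCP position; "tool_rot": TCP orientation; "force": force on the tool from outside, world axes, zero at the start; "ft_torque": the same for the moment, N m; "finger_gap": opening from 0.0 (shut) to 1.0 (fully open).
Only numpy, scipy, OpenCV 4.12 (cv2) and the standard library are available. Lean on these libraries where they do the work, as an engineer would, in place of code of your own. Each camera call takes 0.05 s, during which the arm holds its last target.

## Working session

There is one attempt and no reset: what is moved stays moved. The work goes in short steps, Python scripts to look and compute and a shell command to move; the robot and the scene stay as the last step left them, time stands still between calls to the robot, and variables do not carry over. Pictures are saved under pics/ and viewed, and the job is handed in when it is done.

```bash
ls; mkdir -p pics; python3 - <<'E'
from station import manip, vision
import cv2
print(manip.sense(), manip.grip_depth)
for n in ("scene","top","wrist"):
    s=vision.snapshot(n); cv2.imwrite(f"pics/{n}0.png",s["pixels"][:,:,::-1]); print(n,s["intrinsics"],s["dist"],s["R"],s["t"])
E
```

```text
pics
{'t': 0.0, 'q': array([ 1.05949681e+00,  5.28466007e-01,  1.43389469e+00, -9.56397532e-06,
        1.18142353e+00, -1.78506041e-01]), 'qd': array([-5.72007432e-05, -9.33481032e-04, -9.41413082e-04,  3.39981652e-04,
       -6.26302041e-04,  8.29509842e-04]), 'tau': array([-9.52415794e-04, -4.42353094e+01, -1.78023112e+01, -3.51212493e-04,
        8.52200756e-03, -1.60518990e-06]), 'tcp_pos': array([0.20379838, 0.59007842, 0.23033615]), 'tool_rot': array([ 1.65628045e-01,  9.86187685e-01, -1.03274856e-03, -3.66329337e-04]), 'force': array([-0.87046307, -0.24720369,  0.58379121]), 'ft_torque': array([ 0.00999356, -0.02556549,  0.00217476]), 'finger_gap': 1.0037424770697785} 0.0187
scene [[468.76395683   0.         315.01566421]
 [  0.         468.76395683 199.87877952]
 [  0.           0.           1.        ]] [-0.07296889  0.          0.          0.          0.        ] [[-0.46714424 -0.8841737  -0.00362412]
 [-0.6350347   0.33836058 -0.69443721]
 [ 0.61522938 -0.3221009  -0.71954418]] [0.20141092 0.41893088 0.69097571]
top [[484.79781867   0.         315.66530294]
 [  0.         484.79781867 195.88026835]
 [  0.           0.           1.        ]] [-0.12852343  0.          0.          0.          0.        ] [[ 0.00867122 -0.99981455  0.01719528]
 [-0.99546559 -0.01025992 -0.09456743]
 [ 0.09472632 -0.01629729 -0.99536994]] [-0.07563309  0.56671026  1.22632052]
wrist [[339.45747868   0.         310.6850806 ]
 [  0.         339.45747868 202.61852249]
 [  0.           0.           1.        ]] [0.00061118 0.         0.         0.         0.        ] [[ 0.32641912  0.94522007 -0.003095  ]
 [ 0.89647097 -0.30854293  0.31802682]
 [ 0.2996504  -0.10658462 -0.94807666]] [-0.62391359 -0.04205752  0.38151026]
```

View pics/scene0.png

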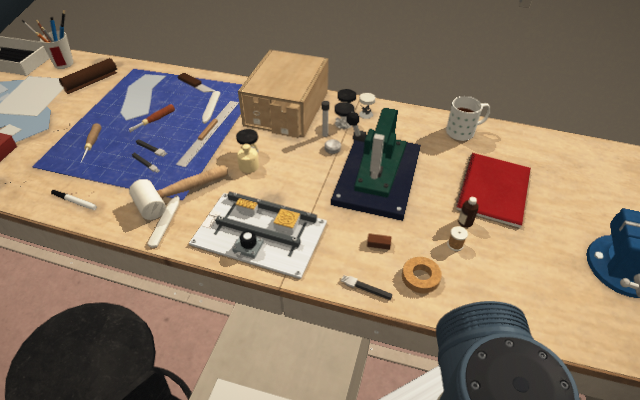

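View pics/top0.png

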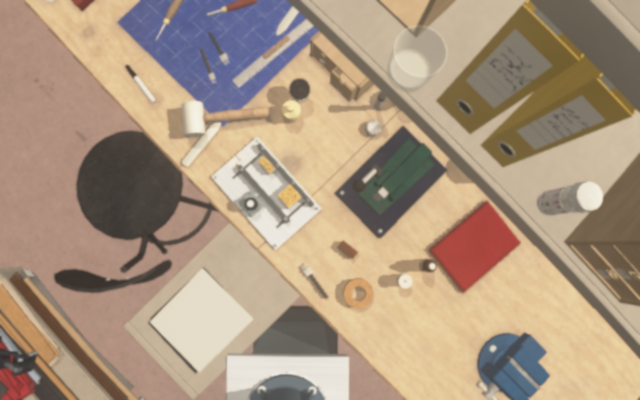

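View pics/wrist0.png

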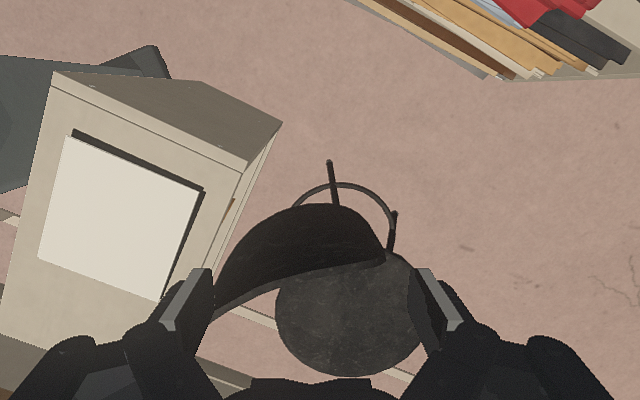

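The scene picture shows the chase at about (260,235), knob at (247,240), narrow die at (247,204), broad die at (286,217), and spacer at (379,241). The top view has the chase at (265,193) and the spacer at (347,249). The wrist camera sees only floor. Next I'll enlarge crops and measure.

```bash
cat > h.py <<'E'
import numpy as np, cv2
from station import manip, vision
from scipy.spatial.transform import Rotation as Ro
def snap(n,out=None):
    s=vision.snapshot(n)
    if out: cv2.imwrite(f"pics/{out}.png",s["pixels"][:,:,::-1])
    return s
def crop(s,x0,y0,x1,y1,k,out):
    im=s["pixels"][y0:y1,x0:x1,::-1]
    cv2.imwrite(f"pics/{out}.png",cv2.resize(im,None,fx=k,fy=k,interpolation=cv2.INTER_CUBIC))
def ray(s,uv):
    K=np.array(s["intrinsics"]);d=np.array(s["dist"])
    p=cv2.undistortPoints(np.array([[uv]],float),K,d)[0,0]
    R=np.array(s["R"]);t=np.array(s["t"])
    return -R.T@t, R.T@np.array([p[0],p[1],1])
def onz(s,uv,z):
    c,d=ray(s,uv); return c+d*(z-c[2])/d[2]
def proj(s,X):
    X=np.atleast_2d(X).astype(float)
    return cv2.projectPoints(X,cv2.Rodrigues(np.array(s["R"]))[0],np.array(s["t"]),np.array(s["intrinsics"]),np.array(s["dist"]))[0][:,0]
def tri(obs):
    A=np.zeros((3,3));b=np.zeros(3)
    for s,uv in obs:
        c,d=ray(s,uv);d=d/np.linalg.norm(d);P=np.eye(3)-np.outer(d,d);A+=P;b+=P@c
    return np.linalg.solve(A,b)
def tool(): 
    m=manip.sense(); return np.array(m["tcp_pos"]),Ro.from_quat(m["tool_rot"])
E
python3 - <<'E'
from h import *
s=snap("scene");crop(s,180,180,340,285,5,"sc1")
t=snap("top");crop(t,200,130,360,265,4,"tp1")
crop(s,340,200,500,300,5,"sc2")
E
```

```text
(no output)
```

View pics/sc1.png

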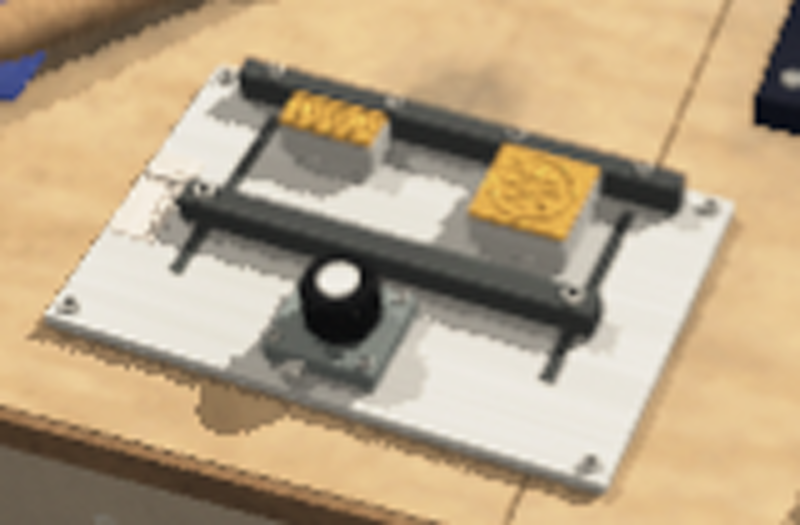

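View pics/tp1.png

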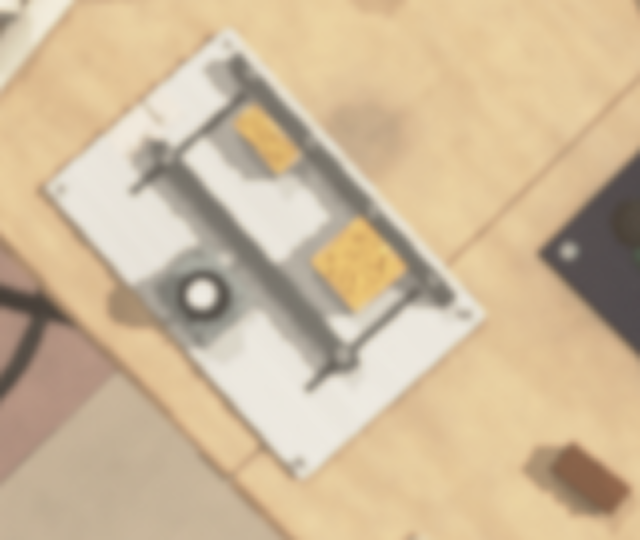

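View pics/sc2.png

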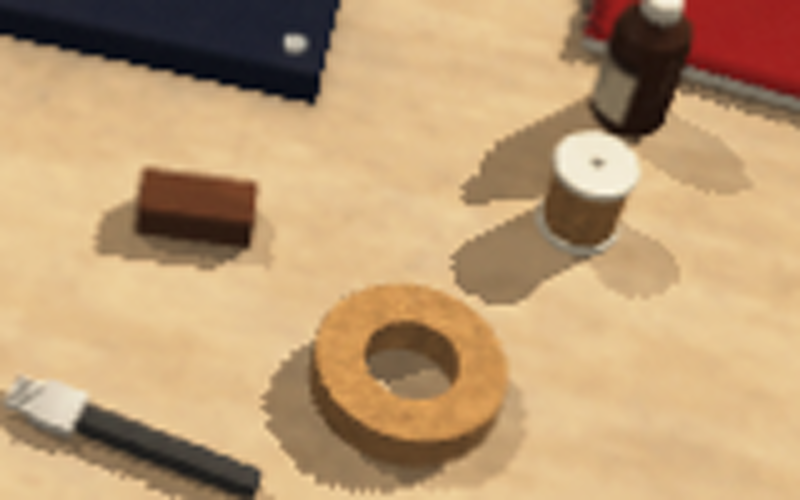

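The narrow die is on the chase's +y side, next to the scale. Bar, knob and cover are clear in both views. Now I'll measure.

```bash
cat > m1.py <<'E'
from h import *
s=snap("scene");t=snap("top")
S=[(x/5+180-.4,y/5+180-.4) for x,y in [(230,66),(46,319),(603,488),(733,203)]]
T=[(x/4+200-.4,y/4+130-.4) for x,y in [(228,30),(45,190),(302,478),(485,315)]]
L=np.array([[76,129],[-86,129],[-86,-129],[76,-129]])/1000.
def fit(P):
    P=np.array(P)[:,:2];a=L-L.mean(0);b=P-P.mean(0)
    th=np.arctan2((a[:,0]*b[:,1]-a[:,1]*b[:,0]).sum(),(a*b).sum())
    R=np.array([[np.cos(th),-np.sin(th)],[np.sin(th),np.cos(th)]])
    o=P.mean(0)-R@L.mean(0)
    return th,o,np.round((P-(L@R.T+o))*1000,1)
for n,c,p in (("s",s,S),("t",t,T)):
    th,o,r=fit([onz(c,q,.008) for q in p]);print(n,np.degrees(th),o,r.tolist())
    R=np.array([[np.cos(th),-np.sin(th)],[np.sin(th),np.cos(th)]])
    loc=lambda X:np.round(1000*R.T@(X[:2]-o),1)
    k=(341/5+179.6,277/5+179.6) if n=="s" else (203/4+199.6,295/4+129.6)
    X=onz(c,k,.047);print("knob",X,loc(X),"exp",o+R@[-.053,0])
    if n=="s":
        sp=[(145,169),(257,183),(250,215+3),(137,207)]; sp=[(x/5+339.6,y/5+199.6) for x,y in sp]; 
    else:
        sp=[(573,443),(629,487),(607,514),(551,467)]; sp=[(x/4+199.6,y/4+129.6) for x,y in sp]
    P=np.array([onz(c,q,.018) for q in sp]);print("spacer",P.mean(0),loc(P.mean(0)),"edges",np.linalg.norm(np.roll(P,-1,0)-P,axis=1))
    print("yaws",[np.degrees(np.arctan2(*(P[j]-P[i])[1::-1])) for i,j in((0,1),(3,2),(1,2),(0,3))])
E
python3 m1.py
```

```text
s -47.98381782536432 [0.57821757 0.0576272 ] [[-2.6, -2.9], [-1.3, 0.2], [1.7, 0.8], [2.2, 1.9]]
knob [0.54556037 0.09566967 0.047     ] [-50.1   1.2] exp [0.54274253 0.09700386]
spacer [ 0.42989712 -0.15288412  0.018     ] [  57.1 -251.1] edges [0.04784024 0.01967785 0.04751758 0.02142484]
yaws [np.float64(-127.4632651911351), np.float64(-125.31495347693685), np.float64(137.2298520595248), np.float64(138.61870398517738)]
t -47.451631377984256 [0.58005733 0.05739445] [[-1.7, -0.6], [-0.7, -1.1], [2.2, 0.3], [0.2, 1.4]]
knob [0.5447608  0.09596807 0.047     ] [-52.3   0.1] exp [0.54421807 0.09643991]
spacer [ 0.43099611 -0.15295155  0.018     ] [  54.2 -252.1] edges [0.04606716 0.02253152 0.04722307 0.02107947]
yaws [np.float64(-127.69308650454458), np.float64(-129.52857179974623), np.float64(140.9073360923312), np.float64(137.7302205049638)]
```

```bash
cat >> h.py <<'E'
def go(X,psi,tilt=None):
    """shift in tool axes (mm) and rotvec (deg) to TCP X with jaw axis at world angle psi deg, pointing down"""
    p,R=tool(); c=[]
    for a in (psi,psi+180):
        a=np.radians(a); y=np.array([np.cos(a),np.sin(a),0]); z=np.array([0,0,-1.]); x=np.cross(y,z)
        c.append((R.inv()*Ro.from_matrix(np.c_[x,y,z])).as_rotvec(degrees=True))
    c=min(c,key=np.linalg.norm)
    print("offset",np.round(R.inv().apply(np.array(X)-p)*1000,1),"ang",np.round(c,2))
E
python3 - <<'E'
from h import *
w=snap("wrist");p,R=tool();Rc=np.array(w["R"]);c=-Rc.T@np.array(w["t"])
print("cam in tool",R.inv().apply(c-p), "fwd",R.inv().apply(Rc[2]))
go([.545,.096,.22],80)
E
```

```text
cam in tool [ 0.08152916  0.00038052 -0.14259977] fwd [-0.31833478 -0.00119584  0.9479776 ]
offset [-483.8 -356.1   11.2] ang [-0.02 -0.01 -9.07]
```

```bash
python3 -m crank '[{"grip":0,"offset":[-45,-33,0],"angular":[0,0,-1]},{"grip":0,"offset":[-85,-62,2],"angular":[0,0,-2]},{"grip":0,"offset":[-125,-92,3],"angular":[0,0,-3]},{"grip":0,"offset":[-165,-121,4],"angular":[0,0,-4]},{"grip":0,"offset":[-205,-151,5],"angular":[0,0,-5]},{"grip":0,"offset":[-245,-180,6],"angular":[0,0,-6]},{"grip":0,"offset":[-285,-210,7],"angular":[0,0,-6]},{"grip":0,"offset":[-325,-239,8],"angular":[0,0,-7]},{"grip":0,"offset":[-365,-268,9],"angular":[0,0,-8]},{"grip":0,"offset":[-405,-298,10],"angular":[0,0,-9]}]' 40
python3 -m crank '[{"grip":0.3,"offset":[-30,-10,0],"angular":[0,0,0]},{"grip":0.4,"offset":[-60,-28,0],"angular":[0,0,0]},{"grip":0.4,"offset":[-60,-28,0],"angular":[0,0,0]},{"grip":0.4,"offset":[-60,-28,0],"angular":[0,0,0]}]'
python3 - <<'E'
from h import *
w=snap("wrist","w1");print(tool()[0],manip.sense()["finger_gap"],manip.sense()["t"])
go([.545,.096,.22],80)
E
```

```text
t: 1.4
tcp_pos: [0.4891, 0.1774, 0.2216]
tool_rot: [0.087, 0.996, 0.0, 0.0]
force: [1.0, 0.8, 0.4]
finger_gap: 1.001
t: 1.8
tcp_pos: [0.5422, 0.1406, 0.2211]
tool_rot: [0.089, 0.996, 0.0, -0.0]
force: [-0.6, 0.0, 1.5]
finger_gap: 0.598
[0.54126966 0.14123089 0.22110847] 0.6011548298201332 1.85
offset [-11.6 -43.9   1.1] ang [ 0.   -0.09 -0.09]
```

View pics/w1.png

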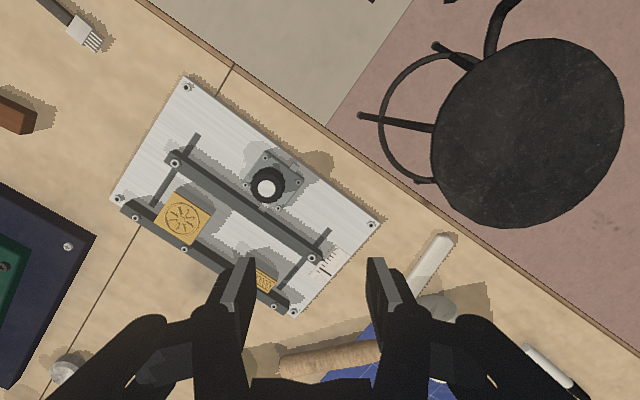

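The wrist view shows the whole chase: corners near (184,73), (384,219) and (110,198), with the knob top at (267,188). The pointer and scale are near (320,262). I'll crop it.

```bash
python3 - <<'E'
from h import *
w=snap("wrist");crop(w,270,200,400,290,6,"w2");crop(w,100,60,300,210,4,"w3");crop(w,150,180,330,325,4,"w4")
E
```

```text
(no output)
```

View pics/w2.png

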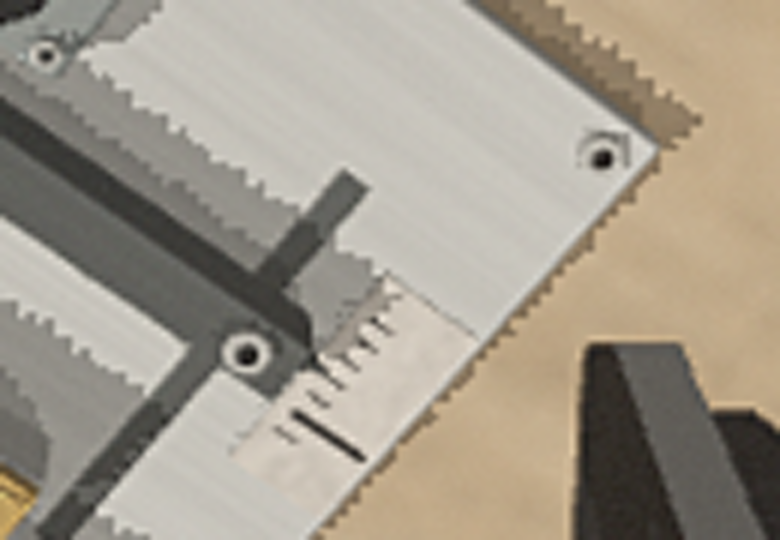

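View pics/w3.png

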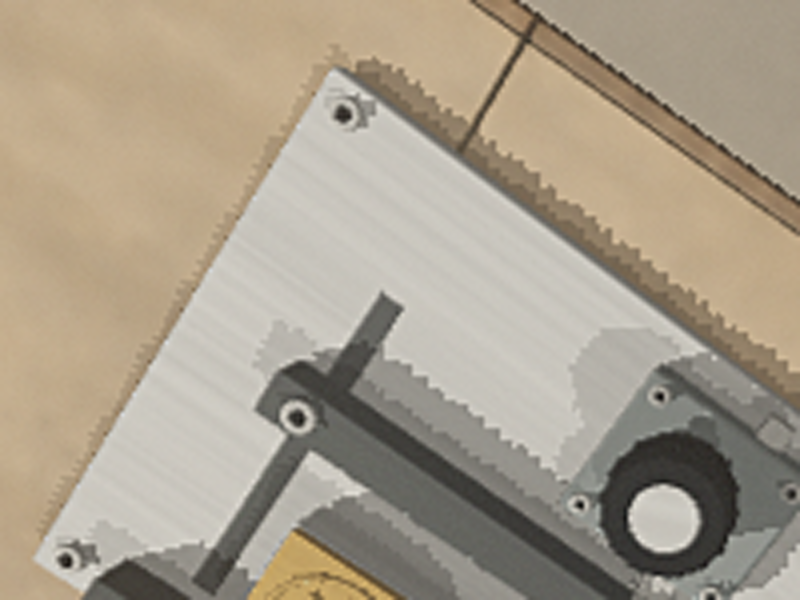

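View pics/w4.png

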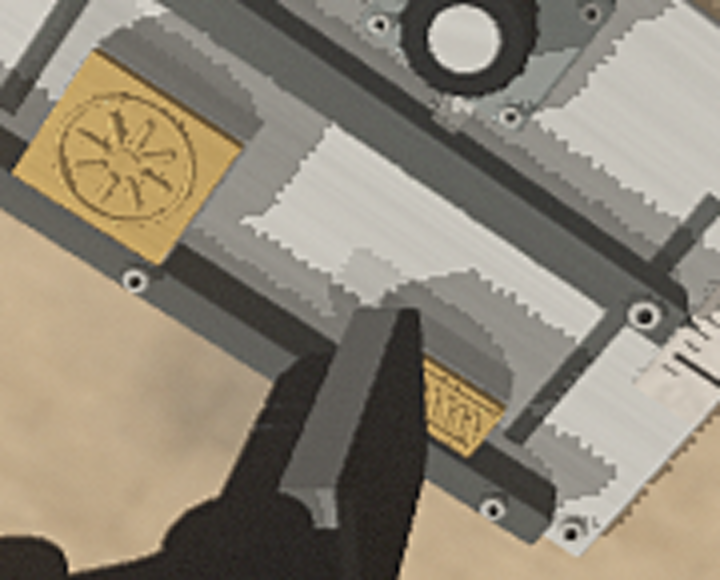

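```bash
cat > m2.py <<'E'
from h import *
exec(open('m1.py').read().split("for n,c,p")[0].split("E")[0].replace('s=snap("scene");t=snap("top")','w=snap("wrist")'))
W=[(294.25,319.25),(379.5,225),(183.25,76.75),(109.25,199.5)]
W=[(a-.4,b-.4) for a,b in W]
th,o,r=fit([onz(w,q,.008) for q in W]);print(np.degrees(th),o,r.tolist())
R=np.array([[np.cos(th),-np.sin(th)],[np.sin(th),np.cos(th)]])
loc=lambda X:np.round(1000*R.T@(X[:2]-o),1)
P=lambda x,y,k,a,b:(x/k+a-.4,y/k+b-.4)
for n,q,z in [("ptr",P(325,368,6,270,200),.0125),("mark in",P(293,412,6,270,200),.0085),("mark out",P(364,460,6,270,200),.0085),
 ("knob",P(666,518,4,100,60),.047),("screw+y",P(247,352,6,270,200),.0245),("screw-y",P(298,417,4,100,60),.0245),
 ("nd1",P(505,407,4,150,180),.03),("nd2",P(471,458,4,150,180),.03),("bd1",P(243,147,4,150,180),.03),("bd2",P(160,264,4,150,180),.03),("bd3",P(13,172,4,150,180),.03),("bd4",P(100,52,4,150,180),.03)]:
    X=onz(w,q,z);print(n,X,loc(X))
E
python3 m2.py
```

```text
-47.76587298166884 [0.57942283 0.05761505] [[-1.2, -0.2], [-0.1, -1.3], [1.0, -0.5], [0.2, 2.1]]
ptr [0.6491305 0.1379133 0.0125   ] [-12.6 105.6]
mark in [0.65973236 0.12993909 0.0085    ] [  0.4 108.1]
mark out [0.67275255 0.14201743 0.0085    ] [  0.2 125.8]
knob [0.5439077  0.09717133 0.047     ] [-53.2   0.3]
screw+y [0.63690853 0.12479732 0.0245    ] [-11.1  87.7]
screw-y [0.50747478 0.00666092 0.0245    ] [-10.6 -87.5]
nd1 [0.65575321 0.08160704 0.03      ] [33.5 72.6]
nd2 [0.67033334 0.06864293 0.03      ] [52.9 74.7]
bd1 [0.56732235 0.02984504 0.03      ] [ 12.4 -27.6]
bd2 [ 0.59621773 -0.00131341  0.03      ] [ 54.9 -27.2]
bd3 [ 0.56360187 -0.03198847  0.03      ] [ 55.7 -71.9]
bd4 [0.53568691 0.00060343 0.03      ] [ 12.8 -70.7]
```

```bash
python3 - <<'E'
from h import *
go([.544,.0968,.021],70)
E
```

```text
offset [-11.3 -43.9 200.2] ang [-0.01 -0.08 10.  ]
```

```bash
python3 -m crank '[{"grip":0.4,"offset":[-6,-22,0],"angular":[0,0,5]},{"grip":0.4,"offset":[-11,-44,20],"angular":[0,0,10]},{"grip":0.4,"offset":[-11,-44,60],"angular":[0,0,10]},{"grip":0.4,"offset":[-11,-44,100],"angular":[0,0,10]},{"grip":0.4,"offset":[-11,-44,130],"angular":[0,0,10]},{"grip":0.4,"offset":[-11,-44,145],"angular":[0,0,10]},{"grip":0.4,"offset":[-11,-44,145],"angular":[0,0,10]}]'
python3 - <<'E'
from h import *
w=snap("wrist","w5");go([.544,.0968,.021],70)
E
```

```text
t: 2.65
tcp_pos: [0.5426, 0.0969, 0.0743]
tool_rot: [0.173, 0.985, -0.0, -0.003]
force: [-0.8, -0.0, 0.2]
finger_gap: 0.598
offset [-0.2  0.  54.7] ang [-0.05 -0.15  0.02]
```

View pics/w5.png

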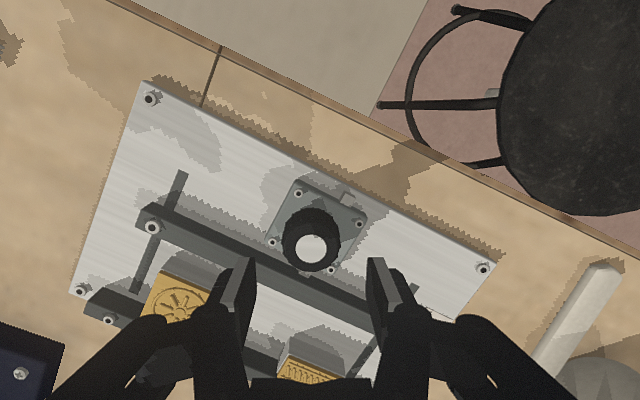

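The knob cap at (311,247) is centred between the finger tips at (250,260) and (377,260). I'll descend and close.

```bash
python3 -m crank '[{"grip":0.4,"offset":[0,0,25],"angular":[0,0,0]},{"grip":0.4,"offset":[0,0,42],"angular":[0,0,0]},{"grip":0.4,"offset":[0,0,53],"angular":[0,0,0]},{"grip":0.4,"offset":[0,0,53],"angular":[0,0,0]}]'
python3 -m crank '[{"grip":0.8,"offset":[0,0,0],"angular":[0,0,0]},{"grip":0.8,"offset":[0,0,0],"angular":[0,0,0]},{"grip":0.8,"offset":[0,0,0],"angular":[0,0,0]},{"grip":0.8,"offset":[0,0,0],"angular":[0,0,0]}]' 40
python3 -c "
from h import *
print(manip.sense())"
```

```text
t: 3.1
tcp_pos: [0.5449, 0.0963, 0.0233]
tool_rot: [0.174, 0.985, -0.0, -0.0]
force: [-1.7, -0.4, 0.5]
finger_gap: 0.603
t: 3.5
tcp_pos: [0.5458, 0.0957, 0.0247]
tool_rot: [0.174, 0.985, 0.0, 0.001]
force: [-1.6, -1.2, 7.2]
finger_gap: 0.372
{'t': 3.5, 'q': array([-2.79683819e-02,  7.50784065e-01,  1.75374964e+00, -3.69615459e-04,
        6.35237759e-01, -1.24839858e+00]), 'qd': array([ 6.24203933e-05, -4.31013413e-04,  3.62841827e-04, -1.36042243e-03,
        1.55741676e-03, -7.39970030e-04]), 'tau': array([  0.50106017, -40.40022612,  -7.80064523,   0.25818514,
        -0.37311005,   0.0440165 ]), 'tcp_pos': array([0.54584836, 0.09570785, 0.0246811 ]), 'tool_rot': array([1.74141946e-01, 9.84720134e-01, 2.49621382e-05, 9.16849499e-04]), 'force': array([-1.5609357 , -1.20938534,  7.20283339]), 'ft_torque': array([-0.2572664 ,  0.24888076,  0.02605265]), 'finger_gap': 0.37231462471317417}
```

```bash
python3 -m crank '[{"grip":0.8,"offset":[0,0,-2],"angular":[0,0,5]},{"grip":0.8,"offset":[0,0,-2],"angular":[0,0,13]},{"grip":0.8,"offset":[0,0,-2],"angular":[0,0,21]},{"grip":0.8,"offset":[0,0,-2],"angular":[0,0,29]},{"grip":0.8,"offset":[0,0,-2],"angular":[0,0,37]},{"grip":0.8,"offset":[0,0,-2],"angular":[0,0,45]},{"grip":0.8,"offset":[0,0,-2],"angular":[0,0,53]},{"grip":0.8,"offset":[0,0,-2],"angular":[0,0,61]},{"grip":0.8,"offset":[0,0,-2],"angular":[0,0,69]},{"grip":0.8,"offset":[0,0,-2],"angular":[0,0,70]}]'
python3 -m crank '[{"grip":0.8,"offset":[0,0,0],"angular":[0,0,8]},{"grip":0.8,"offset":[0,0,0],"angular":[0,0,16]},{"grip":0.8,"offset":[0,0,0],"angular":[0,0,16]}]'
python3 - <<'E'
from h import *
w=snap("wrist","w6");p=manip.sense();print(p["tcp_pos"],Ro.from_quat(p["tool_rot"]).as_matrix()[:,1],p["q"][5],p["ft_torque"])
s=snap("scene");crop(s,180,180,340,285,5,"sc3")
E
```

```text
t: 4.5
tcp_pos: [0.5439, 0.0945, 0.0248]
tool_rot: [0.708, 0.706, -0.002, -0.0]
force: [-1.0, -6.4, -3.3]
finger_gap: 0.367
t: 4.8
tcp_pos: [0.5434, 0.0945, 0.0248]
tool_rot: [0.799, 0.601, -0.002, -0.001]
force: [-2.7, -6.2, -3.3]
finger_gap: 0.366
[0.54335916 0.09455187 0.02480577] [ 0.96097325 -0.27661807 -0.00358569] 0.2532855133279998 [-1.0172201   0.32297553 -0.0029946 ]
```

View pics/w6.png

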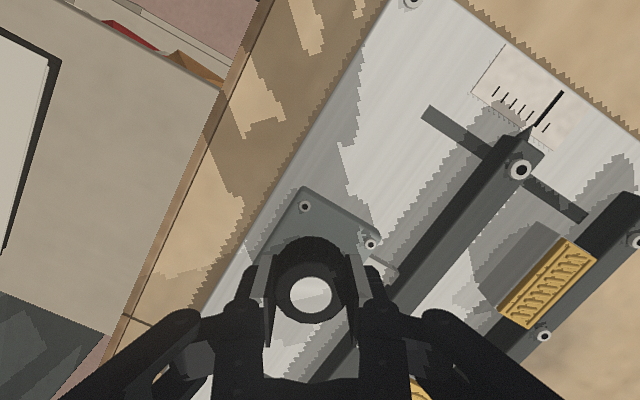

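View pics/sc3.png

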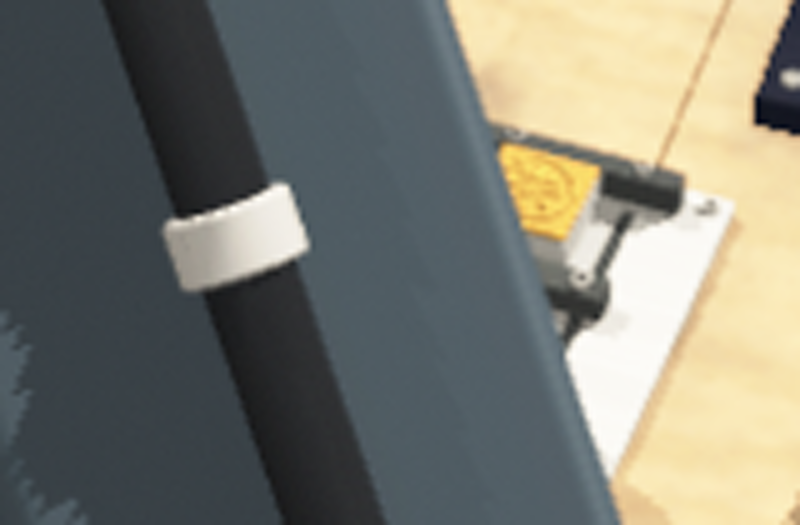

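The wrist view shows the pointer (about 530,130) almost on the long mark, which runs from (535,125) to (562,92). I'll zoom in.

```bash
python3 - <<'E'
from h import *
w=snap("wrist");crop(w,450,60,590,200,5,"w7")
E
```

```text
(no output)
```

View pics/w7.png

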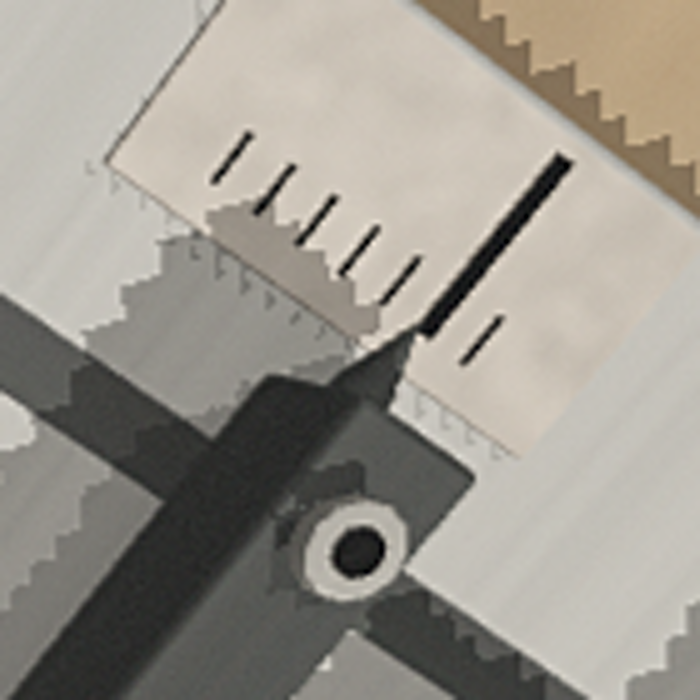

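```bash
cat > m3.py <<'E'
from h import *
import sys
th=np.radians(-47.75);o=np.array([.5794,.0576])
R=np.array([[np.cos(th),-np.sin(th)],[np.sin(th),np.cos(th)]])
loc=lambda X:np.round(1000*R.T@(X[:2]-o),1)
E
python3 - <<'E'
from m3 import *
w=snap("wrist")
P=lambda x,y:(x/5+450-.4,y/5+60-.4)
for q,z in((P(415,326),.0125),(P(428,330),.0085),(P(566,158),.0085),(P(438,278),.0085)): print(loc(onz(w,q,z)))
E
```

```text
[ -2.3 107.2]
[  1.3 108.6]
[  1.2 126. ]
[ -1.1 112.5]
```

```bash
python3 -m crank '[{"grip":0.8,"offset":[0,0,0],"angular":[0,0,8]},{"grip":0.8,"offset":[0,0,0],"angular":[0,0,16]},{"grip":0.8,"offset":[0,0,0],"angular":[0,0,24]},{"grip":0.8,"offset":[0,0,0],"angular":[0,0,32]},{"grip":0.8,"offset":[0,0,0],"angular":[0,0,32]}]'
python3 - <<'E'
from h import *
w=snap("wrist","w8");crop(w,450,0,640,200,4,"w9")
E
```

```text
t: 5.5
tcp_pos: [0.5424, 0.0951, 0.0248]
tool_rot: [0.934, 0.357, -0.003, -0.001]
force: [-3.2, -4.3, -1.7]
finger_gap: 0.365
```

View pics/w8.png

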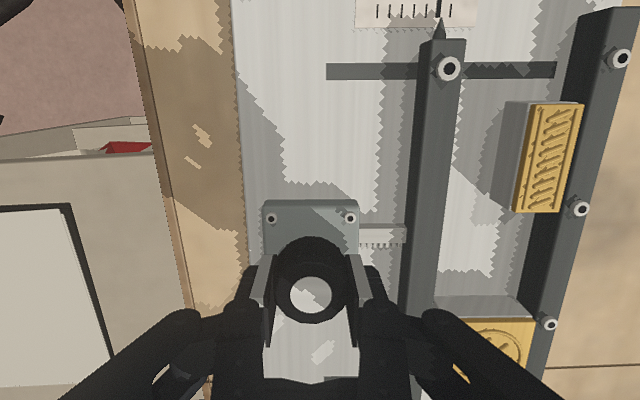

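```bash
python3 - <<'E'
from h import *
w=snap("wrist");crop(w,350,0,470,60,6,"w10")
E
```

```text
(no output)
```

View pics/w10.png

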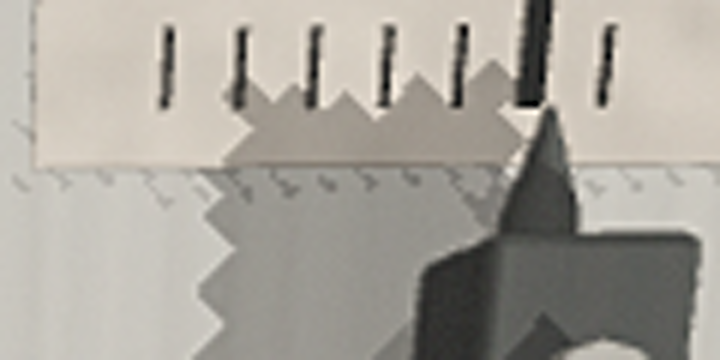

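```bash
python3 - <<'E'
from m3 import *
w=snap("wrist")
P=lambda x,y:(x/6+350-.4,y/6-.4)
for q,z in((P(549,106),.0125),(P(529,104),.0085),(P(460,66),.0085),(P(606,66),.0085),(P(539,14),.0085)): print(loc(onz(w,q,z)))
E
```

```text
[  1.  107.2]
[  0.9 108. ]
[ -4.1 110.4]
[  5.9 110.3]
[  1.  113.5]
```

Pointer tip and mark are within 0.1 mm. I'll release the knob and rise.

```bash
python3 -m crank '[{"grip":0.4,"offset":[0,0,0],"angular":[0,0,0]},{"grip":0.4,"offset":[0,0,0],"angular":[0,0,0]},{"grip":0.4,"offset":[0,0,0],"angular":[0,0,0]},{"grip":0.4,"offset":[0,0,-20],"angular":[0,0,0]},{"grip":0.4,"offset":[0,0,-50],"angular":[0,0,0]},{"grip":0.2,"offset":[0,0,-90],"angular":[0,0,0]},{"grip":0,"offset":[0,0,-130],"angular":[0,0,0]},{"grip":0,"offset":[0,0,-150],"angular":[0,0,0]},{"grip":0,"offset":[0,0,-150],"angular":[0,0,0]}]'
python3 - <<'E'
from h import *
w=snap("wrist","w11"); go([.4305,-.153,.17],52.5)
E
```

```text
t: 6.55
tcp_pos: [0.548, 0.0961, 0.1792]
tool_rot: [0.934, 0.358, 0.004, 0.002]
force: [0.7, -0.0, 1.0]
finger_gap: 1.001
offset [-252.8  107.7    6.6] ang [ 1.000e-02 -3.000e-01  7.945e+01]
```

View pics/w11.png

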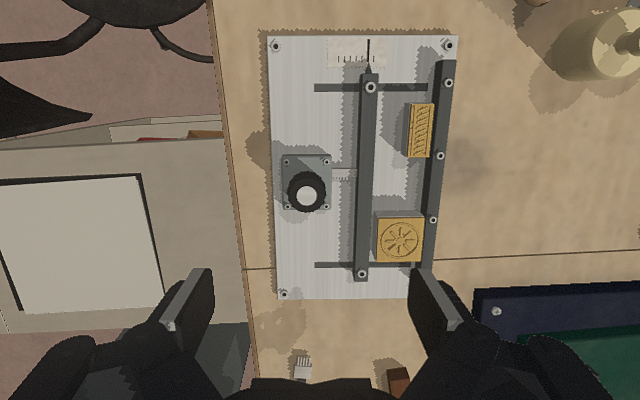

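The wrist view shows the knob free at (306,195), the pointer at (369,68) under the long mark, the narrow die at (420,130) and the broad die at (400,240). I'll check the pointer and get exact die positions here.

```bash
python3 - <<'E'
from h import *
w=snap("wrist");crop(w,310,25,460,165,5,"w12");crop(w,260,150,460,310,4,"w13")
E
```

```text
(no output)
```

View pics/w12.png

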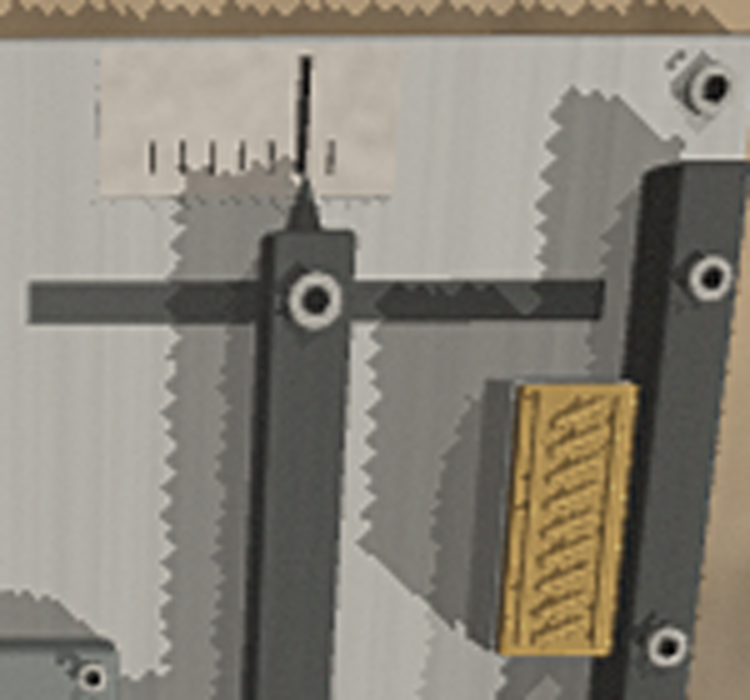

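View pics/w13.png

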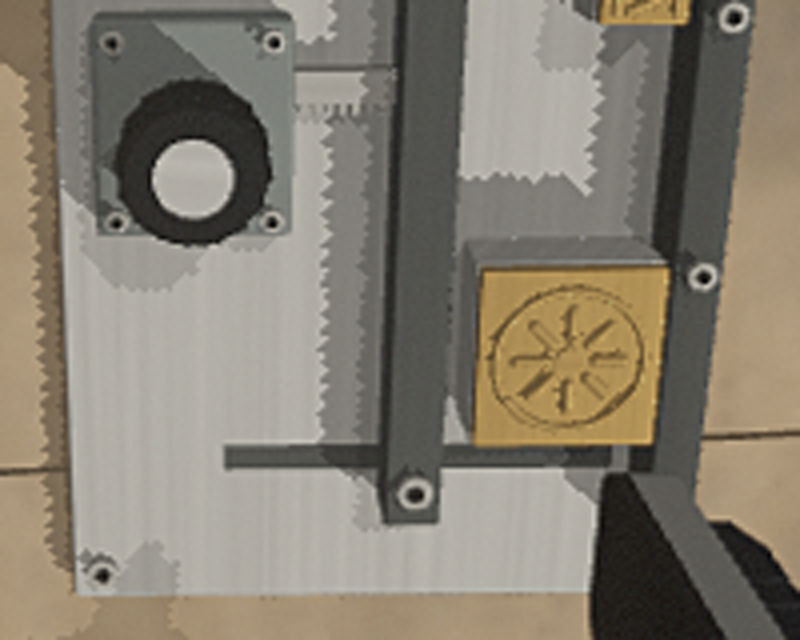

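```bash
python3 - <<'E'
from m3 import *
w=snap("wrist")
P=lambda x,y:(x/5+310-.4,y/5+25-.4)
Q=lambda x,y:(x/4+260-.4,y/4+150-.4)
for n,q,z in(("tip",P(304,180),.0125),("mark",P(300,172),.0085),("mark out",P(307,58),.0085),("bar+y",P(316,300),.0245),("bar-y",Q(414,494),.0245),
 ("f1",P(711,277),.026),("f2",P(666,647),.026),("f3",Q(703,278),.026),
 ("nd",P(520,384),.03),("nd",P(637,384),.03),("nd",P(611,655),.03),("nd",P(498,653),.03),
 ("bd",Q(483,268),.03),("bd",Q(472,445),.03),("plate",Q(78,595),.008),("knob",Q(193,179),.047)): X=onz(w,q,z);print(n,X.round(4),loc(X))
E
```

```text
tip [0.6565 0.1285 0.0125] [ -0.7 104.7]
mark [0.6575 0.1296 0.0085] [ -0.8 106.3]
mark out [0.6706 0.1411 0.0085] [ -0.5 123.7]
bar+y [0.643  0.1151 0.0245] [ 0.2 85.7]
bar-y [ 0.5134 -0.0024  0.0245] [  0.  -89.2]
f1 [0.6881 0.0701 0.026 ] [63.8 88.9]
f2 [0.6434 0.0296 0.026 ] [63.7 28.5]
f3 [ 0.5987 -0.0114  0.026 ] [ 64. -32.]
nd [0.6554 0.0818 0.03  ] [33.2 72.6]
nd [0.6682 0.0676 0.03  ] [52.3 72.5]
nd [0.6356 0.0372 0.03  ] [52.9 27.9]
nd [0.6229 0.0519 0.03  ] [33.5 28.4]
bd [0.567  0.0299 0.03  ] [ 12.2 -27.8]
bd [ 5.338e-01 -4.000e-04  3.000e-02] [ 12.3 -72.8]
plate [0.4266 0.0341 0.008 ] [ -85.3 -128.9]
knob [0.5428 0.0965 0.047 ] [-53.4  -1. ]
```

Bar at x=0.1 mm (screws), pointer on the mark. The narrow die's face is at x=33.3 and its centre at y≈50. Next I'll go to the spacer.

```bash
python3 -m crank '[{"grip":0,"offset":[-25,10,0],"angular":[0,0,-8]},{"grip":0,"offset":[-50,21,0],"angular":[0,0,-16]},{"grip":0,"offset":[-75,32,0],"angular":[0,0,-24]},{"grip":0,"offset":[-100,42,0],"angular":[0,0,-32]},{"grip":0,"offset":[-125,53,0],"angular":[0,0,-40]},{"grip":0,"offset":[-150,64,0],"angular":[0,0,-48]},{"grip":0,"offset":[-175,75,0],"angular":[0,0,-56]},{"grip":0,"offset":[-200,85,0],"angular":[0,0,-64]},{"grip":0,"offset":[-225,96,0],"angular":[0,0,-72]},{"grip":0,"offset":[-253,108,0],"angular":[0,0,-80]}]'
python3 -m crank '[{"grip":0,"offset":[0,0,0],"angular":[0,0,-8]},{"grip":0,"offset":[0,0,0],"angular":[0,0,-16]},{"grip":0,"offset":[0,0,0],"angular":[0,0,-20.5]},{"grip":0,"offset":[0,0,0],"angular":[0,0,-20.5]},{"grip":0,"offset":[0,0,0],"angular":[0,0,-20.5]}]'
python3 - <<'E'
from h import *
w=snap("wrist","w14"); go([.4305,-.153,.17],52.5)
E
```

```text
t: 7.7
tcp_pos: [0.4278, -0.1537, 0.1738]
tool_rot: [0.483, 0.876, 0.0, -0.002]
force: [0.3, 0.1, -0.2]
finger_gap: 1.003
t: 8.2
tcp_pos: [0.4286, -0.1531, 0.1743]
tool_rot: [0.323, 0.946, 0.0, -0.001]
force: [0.1, -0.4, -0.5]
finger_gap: 0.997
offset [-1.3  1.2  4.5] ang [-0.01 -0.12 -0.15]
```

View pics/w14.png

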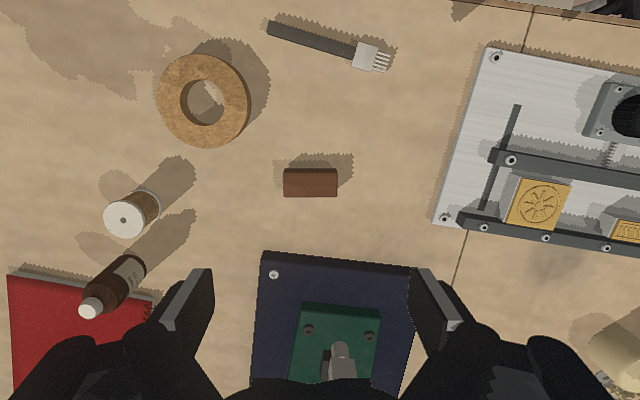

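The spacer is at (310,183) with a clear surround. It lies slightly off the jaw line, so I'll measure it with a mask.

```bash
python3 - <<'E'
from m3 import *
w=snap("wrist");crop(w,260,140,380,215,6,"w15")
im=w["pixels"].astype(int)
m=((im[...,0]>im[...,2]+25)&(im[...,0]<130)&(im[...,1]<80)).astype(np.uint8)
m[:150]=0;m[205:]=0;m[:,:270]=0;m[:,350:]=0
c=max(cv2.findContours(m,0,2)[0],key=cv2.contourArea);r=cv2.minAreaRect(c);b=cv2.boxPoints(r);print(cv2.boundingRect(c),r,b.tolist())
P=np.array([onz(w,q,.018) for q in b]);print(P.mean(0),np.linalg.norm(np.roll(P,-1,0)-P,axis=1),[np.degrees(np.arctan2(*(P[(i+1)%4]-P[i])[1::-1])) for i in range(4)])
E
```

```text
(283, 168, 55, 29) ((310.0, 182.0), (28.0, 54.0), 90.0) [[283.0, 168.0], [337.0, 168.0], [337.0, 196.0], [283.0, 196.0]]
[ 0.42767257 -0.15289016  0.018     ] [0.04856021 0.02638012 0.04988991 0.02638715] [np.float64(52.3871446939162), np.float64(-36.2226337242087), np.float64(-127.60620923762458), np.float64(140.88943795193023)]
```

View pics/w15.png

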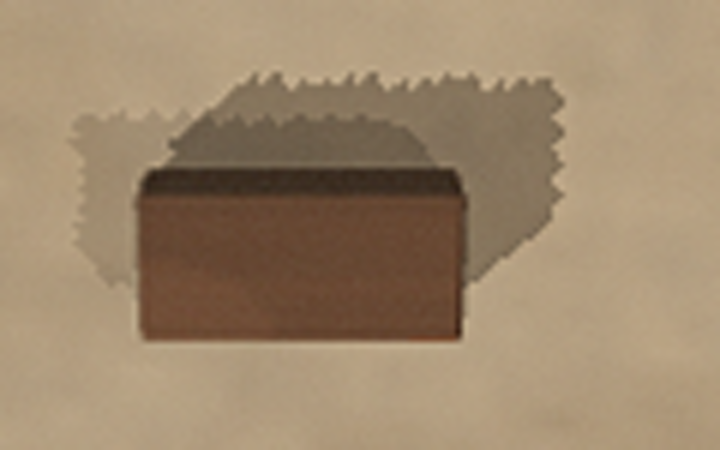

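```bash
python3 - <<'E'
from m3 import *
w=snap("wrist")
P=np.array([onz(w,(x/6+260-.4,y/6+140-.4),.018) for x,y in [(139,196),(462,196),(462,341),(140,341)]])
print(P.mean(0),np.linalg.norm(np.roll(P,-1,0)-P,axis=1),[np.degrees(np.arctan2(*(P[(i+1)%4]-P[i])[1::-1])) for i in range(4)])
go([*P.mean(0)[:2],.014],52.4)
E
```

```text
[ 0.42949506 -0.15455932  0.018     ] [0.04864113 0.02289043 0.04963897 0.0228932 ] [np.float64(52.409357367101165), np.float64(-36.22031052373687), np.float64(-127.58500517618113), np.float64(141.28197021024653)]
offset [ -1.3  -0.7 160.9] ang [-0.   -0.06 -0.01]
```

```bash
python3 -m crank '[{"grip":0.2,"offset":[-1,-0.7,45],"angular":[0,0,0]},{"grip":0.2,"offset":[-1,-0.7,90],"angular":[0,0,0]},{"grip":0.2,"offset":[-1,-0.7,130],"angular":[0,0,0]},{"grip":0.2,"offset":[-1,-0.7,155],"angular":[0,0,0]},{"grip":0.2,"offset":[-1,-0.7,169],"angular":[0,0,0]},{"grip":0.2,"offset":[-1,-0.7,169],"angular":[0,0,0]},{"grip":0.2,"offset":[-1,-0.7,169],"angular":[0,0,0]}]' 40
python3 - <<'E'
from h import *
w=snap("wrist","w16")
E
```

```text
t: 9.05
tcp_pos: [0.4297, -0.1547, 0.0064]
tool_rot: [0.322, 0.947, 0.0, -0.0]
force: [0.4, 0.2, 0.1]
finger_gap: 0.799
```

View pics/w16.png

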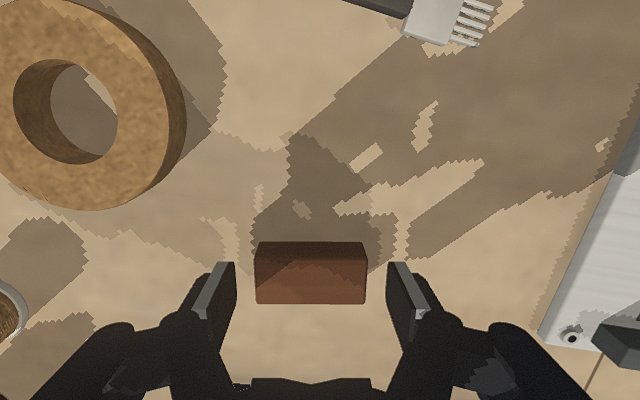

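The spacer (255–367, 242–304) is centred between the fingers, with no contact. I'll close and lift.

```bash
python3 -m crank '[{"grip":0.6,"offset":[0,0,0],"angular":[0,0,0]},{"grip":0.6,"offset":[0,0,0],"angular":[0,0,0]},{"grip":0.6,"offset":[0,0,0],"angular":[0,0,0]},{"grip":0.6,"offset":[0,0,0],"angular":[0,0,0]},{"grip":0.6,"offset":[0,0,0],"angular":[0,0,0]}]' 60
python3 -c "
from h import *
print(manip.sense()['force'],tool()[0])"
python3 -m crank '[{"grip":0.6,"offset":[0,0,-20],"angular":[0,0,0]},{"grip":0.6,"offset":[0,0,-50],"angular":[0,0,0]},{"grip":0.6,"offset":[0,0,-80],"angular":[0,0,0]},{"grip":0.6,"offset":[0,0,-80],"angular":[0,0,0]},{"grip":0.6,"offset":[0,0,-80],"angular":[0,0,0]}]'
python3 - <<'E'
from h import *
w=snap("wrist","w17");crop(w,220,220,400,340,4,"w18")
s=snap("scene");crop(s,300,160,460,280,5,"s18")
E
```

```text
t: 9.6
tcp_pos: [0.4302, -0.155, 0.0079]
tool_rot: [0.322, 0.947, -0.0, 0.001]
force: [-0.5, -0.1, 6.0]
finger_gap: 0.564
[-0.47223972 -0.11997927  6.01652705] [ 0.43021933 -0.15504111  0.00791336]
t: 10.1
tcp_pos: [0.43, -0.155, 0.0875]
tool_rot: [0.322, 0.947, -0.0, 0.001]
force: [-1.2, 0.2, -0.5]
finger_gap: 0.562
```

View pics/w18.png

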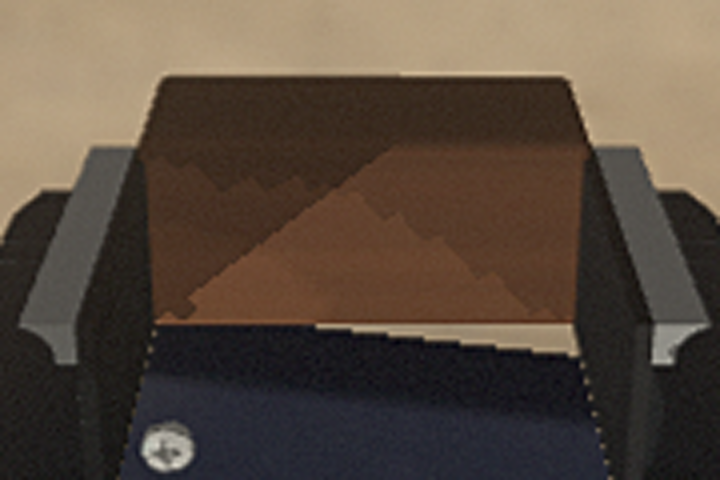

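View pics/s18.png

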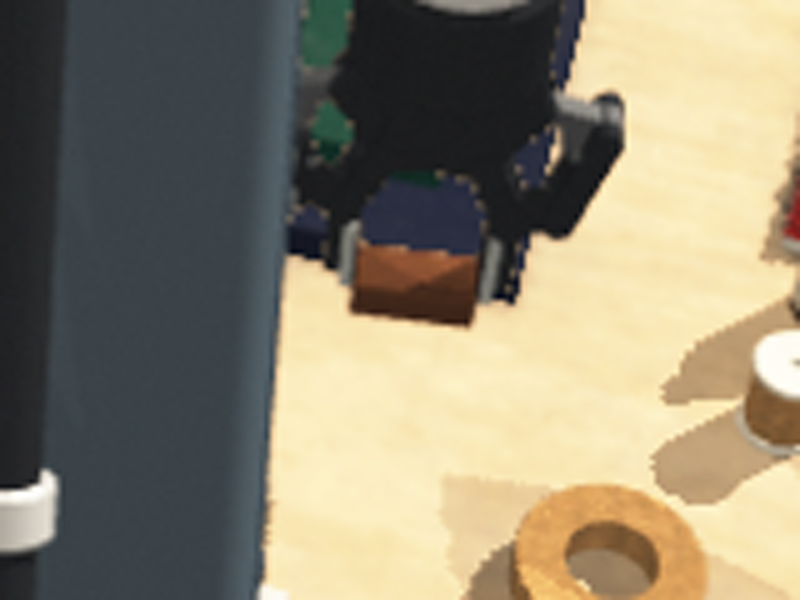

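```bash
python3 - <<'E'
from m3 import *
w=snap("wrist");p,Rt=tool();z=p[2]+.010
P=np.array([onz(w,(x/4+220-.4,y/4+220-.4),z) for x,y in [(147,149),(584,149),(577,323),(154,323)]])
print(np.round(Rt.inv().apply(P-p)*1000,1),np.round(Rt.inv().apply(P.mean(0)-p)*1000,1),[np.degrees(np.arctan2(*(P[j]-P[i])[1::-1])) for i,j in ((0,1),(3,2))])
X=np.array([.0200,.0505]);W=o+R@X;print(W);go([*W,.0875],42.25)
E
```

```text
[[ 11.7 -23.3 -10. ]
 [ 11.8  24.4 -10. ]
 [-10.4  24.8 -10. ]
 [-10.5 -23.6 -10. ]] [  0.7   0.6 -10. ] [np.float64(52.48340231060523), np.float64(52.495512634082054)]
[0.63022835 0.07675016]
offset [-18.7 305.9  -1.8] ang [-1.000e-02 -1.000e-01  1.018e+01]
```

```bash
python3 -m crank '[{"grip":0.6,"offset":[0,25,-5],"angular":[0,0,0]},{"grip":0.6,"offset":[0,60,-10],"angular":[0,0,1]},{"grip":0.6,"offset":[0,100,-10],"angular":[0,0,2]},{"grip":0.6,"offset":[-4,140,-10],"angular":[0,0,4]},{"grip":0.6,"offset":[-8,180,-10],"angular":[0,0,6]},{"grip":0.6,"offset":[-12,220,-10],"angular":[0,0,8]},{"grip":0.6,"offset":[-16,260,-8],"angular":[0,0,10]},{"grip":0.6,"offset":[-19,290,-5],"angular":[0,0,10.2]},{"grip":0.6,"offset":[-19,306,0],"angular":[0,0,10.2]},{"grip":0.6,"offset":[-19,306,0],"angular":[0,0,10.2]}]'
python3 -m crank '[{"grip":0.6,"offset":[0,0,10],"angular":[0,0,0]},{"grip":0.6,"offset":[0,0,20],"angular":[0,0,0]},{"grip":0.6,"offset":[0,0,20],"angular":[0,0,0]},{"grip":0.6,"offset":[0,0,20],"angular":[0,0,0]}]'
python3 - <<'E'
from m3 import *
w=snap("wrist","w19");W=o+R@[.02,.0505];go([*W,.0675],42.25)
crop(w,190,190,450,380,3,"w20")
E
```

```text
t: 11.25
tcp_pos: [0.6307, 0.0777, 0.0842]
tool_rot: [0.404, 0.915, -0.001, -0.001]
force: [-0.1, -0.1, -1.0]
finger_gap: 0.562
t: 11.65
tcp_pos: [0.6302, 0.0753, 0.0658]
tool_rot: [0.406, 0.914, -0.0, -0.001]
force: [0.7, -0.6, -0.6]
finger_gap: 0.565
offset [ 1.4  0.5 -1.2] ang [-0.03 -0.02 -0.09]
```

View pics/w19.png

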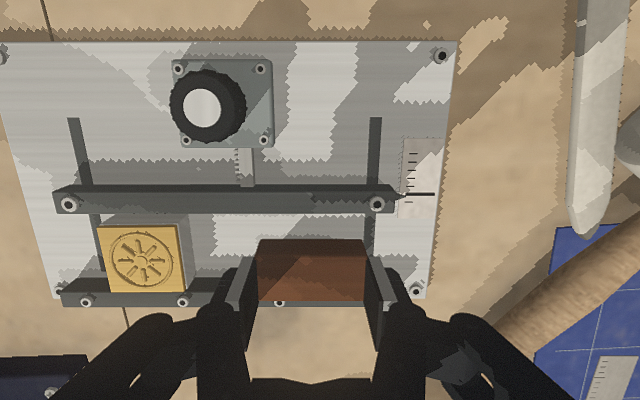

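View pics/w20.png

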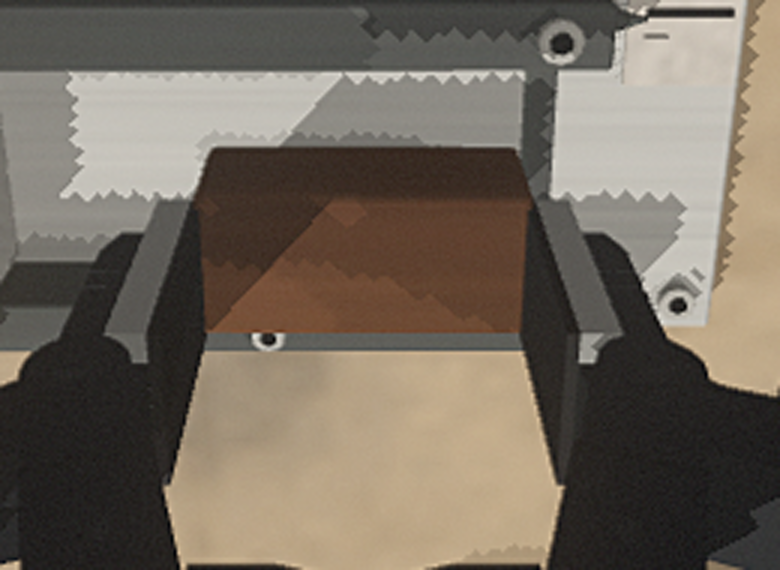

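```bash
python3 - <<'E'
from m3 import *
w=snap("wrist");p,_=tool()
P=lambda x,y:(x/3+190-.33,y/3+190-.33)
for n,q,z in [("bar-",(68,205),.0245),("bar+",(376.8,203.5),.0245),("f",P(268,340),.026),("f",(183,302),.026),("f",(86,302),.026),
 ("baredge",P(100,71),.0245),("baredge",P(500,69),.0245),
 ("bd",(184,224),.03),("bd",(98,226),.03),
 ("mark",P(645,13),.0085),("markout",P(734,12),.0085),
 ("sp",P(199,201),p[2]+.010),("sp",P(529,201),p[2]+.010),("sp",P(521,331),p[2]+.010),("sp",P(206,331),p[2]+.010),("spb",P(209,148),p[2]-.008),("spb",P(516,148),p[2]-.008)]:
    print(n,loc(onz(w,q,z)))
print("tcp",loc(p),p)
E
```

```text
bar- [  3.  -89.2]
bar+ [ 2.2 88.4]
f [68.  30.4]
f [ 67.3 -30.2]
f [ 67.3 -91.5]
baredge [ 8.2 -0.4]
baredge [ 7.8 76.9]
bd [ 12.6 -21.6]
bd [ 13.8 -70.8]
mark [  1.5 108.5]
markout [  1.3 126.7]
sp [ 8.9 26.7]
sp [ 8.9 74.6]
sp [30.9 74.5]
sp [30.9 26.7]
spb [ 8.8 25.6]
spb [ 8.8 75.2]
tcp [21.5 50.4] [0.63119423 0.07555982 0.06661657]
```

```bash
python3 -m crank '[{"grip":0.6,"offset":[-0.8,0,10],"angular":[0,0,0]},{"grip":0.6,"offset":[-0.8,0,19],"angular":[0,0,0]},{"grip":0.6,"offset":[-0.8,0,22],"angular":[0,0,0]},{"grip":0.6,"offset":[-0.8,0,22],"angular":[0,0,0]},{"grip":0.6,"offset":[-0.8,0,22],"angular":[0,0,0]}]'
python3 - <<'E'
from m3 import *
w=snap("wrist","w21");p=tool()[0];print(loc(p),p);go([*p],42.25)
crop(w,190,190,450,380,3,"w22")
E
```

```text
t: 12.25
tcp_pos: [0.6317, 0.0758, 0.0441]
tool_rot: [0.405, 0.914, -0.0, -0.0]
force: [-0.5, -0.4, -0.4]
finger_gap: 0.562
[21.9 51. ] [0.63187173 0.07571812 0.04437003]
offset [0. 0. 0.] ang [ 0.01  0.01 -0.01]
```

View pics/w22.png

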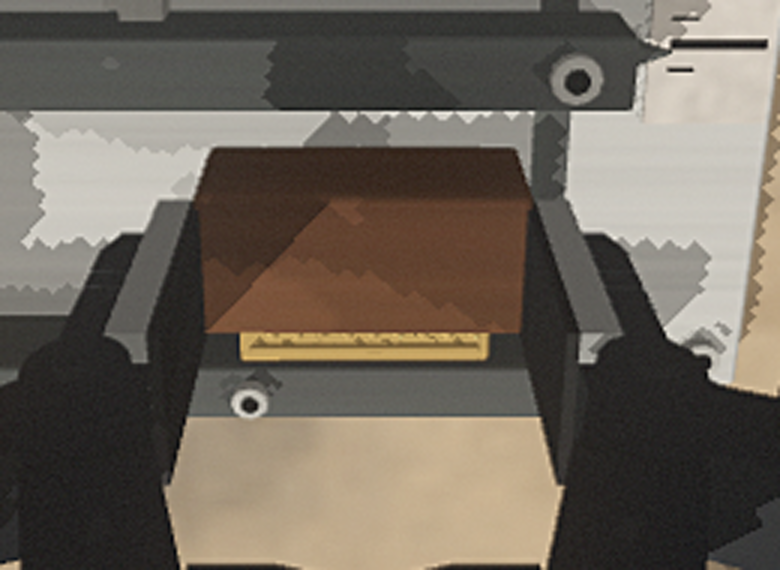

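```bash
python3 - <<'E'
from m3 import *
w=snap("wrist");p,_=tool()
P=lambda x,y:(x/3+190-.33,y/3+190-.33)
for n,q,z in [("bar+",P(577,81),.0245),("baredge",P(200,110),.0245),("baredge",P(450,110),.0245),("diefar",P(364,360),.03),("f",P(249,403),.026),("fence in",P(364,369),.026),("fence out",P(364,416),.026),
 ("spb",P(209,148),p[2]-.008),("spb",P(516,148),p[2]-.008),("sptop",P(364,331),p[2]+.010),("sptop",P(364,199),p[2]+.010)]: print(n,loc(onz(w,q,z)))
E
```

```text
bar+ [ 2.4 88. ]
baredge [ 7.7 23.3]
baredge [ 7.7 66.5]
diefar [54.6 51.6]
f [67.2 29.8]
fence in [59.5 51.6]
fence out [70.1 51.6]
spb [ 9.4 26.5]
spb [ 9.3 76.2]
sptop [31.5 51.6]
sptop [ 9.2 51.6]
```

```bash
python3 -m crank '[{"grip":0.6,"offset":[-0.6,0,0],"angular":[0,0,0]},{"grip":0.6,"offset":[-0.6,0,3],"angular":[0,0,0]},{"grip":0.6,"offset":[-0.6,0,6],"angular":[0,0,0]},{"grip":0.6,"offset":[-0.6,0,9],"angular":[0,0,0]},{"grip":0.6,"offset":[-0.6,0,9],"angular":[0,0,0]}]'
python3 - <<'E'
from m3 import *
w=snap("wrist","w23");p=tool()[0];print(loc(p),p,manip.sense()["force"])
crop(w,190,190,450,380,3,"w24")
E
```

```text
t: 12.85
tcp_pos: [0.6316, 0.0753, 0.0347]
tool_rot: [0.405, 0.914, -0.0, -0.001]
force: [0.0, 0.3, -0.3]
finger_gap: 0.565
[22.2 50.6] [0.63178756 0.07524732 0.03493572] [0.6981726  0.47333958 0.29275313]
```

View pics/w24.png

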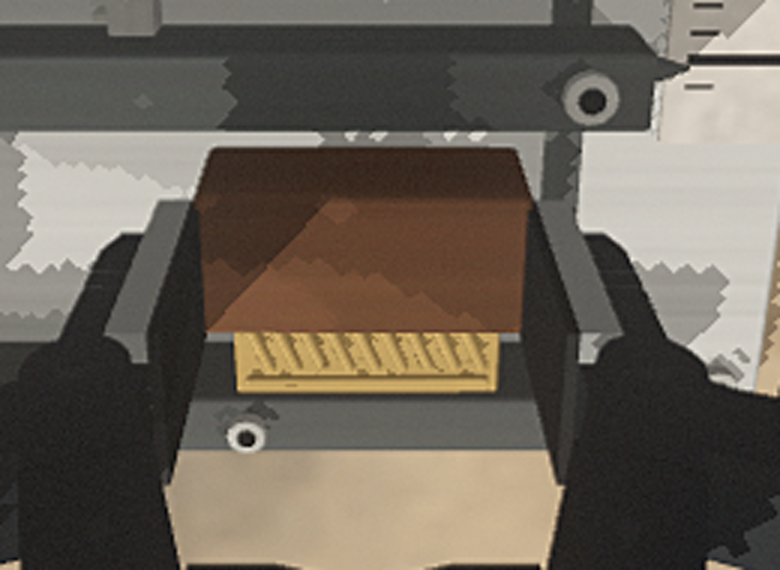

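```bash
python3 -m crank '[{"grip":0.6,"offset":[0,0,4],"angular":[0,0,0]},{"grip":0.6,"offset":[0,0,8],"angular":[0,0,0]},{"grip":0.6,"offset":[0,0,8],"angular":[0,0,0]}]'
python3 -m crank '[{"grip":0.6,"offset":[0,0,4],"angular":[0,0,0]},{"grip":0.6,"offset":[0,0,7],"angular":[0,0,0]},{"grip":0.6,"offset":[0,0,7],"angular":[0,0,0]}]'
```

```text
t: 13.2
tcp_pos: [0.6316, 0.0752, 0.0266]
tool_rot: [0.405, 0.914, -0.0, -0.001]
force: [-0.5, 0.6, 0.1]
finger_gap: 0.563
t: 13.5
tcp_pos: [0.6317, 0.0752, 0.0198]
tool_rot: [0.405, 0.914, -0.0, -0.001]
force: [0.2, -0.3, -0.5]
finger_gap: 0.566
```

Free descent, with the bottom about 4 mm above the floor. I'll seat it gently.

```bash
python3 -m crank '[{"grip":0.6,"offset":[0,0,2],"angular":[0,0,0]},{"grip":0.6,"offset":[0,0,3.5],"angular":[0,0,0]},{"grip":0.6,"offset":[0,0,3.5],"angular":[0,0,0]},{"grip":0.6,"offset":[0,0,3.5],"angular":[0,0,0]}]'
```

```text
t: 13.9
tcp_pos: [0.6322, 0.0752, 0.0169]
tool_rot: [0.405, 0.914, 0.0, 0.0]
force: [0.6, -0.4, -0.4]
finger_gap: 0.561
```

```bash
python3 -m crank '[{"grip":0.6,"offset":[0,0,0.5],"angular":[0,0,0]},{"grip":0.6,"offset":[0,0,1],"angular":[0,0,0]},{"grip":0.6,"offset":[0,0,1],"angular":[0,0,0]}]'
```

```text
t: 14.2
tcp_pos: [0.6322, 0.0752, 0.016]
tool_rot: [0.405, 0.914, 0.0, 0.0]
force: [-0.6, 1.1, 0.1]
finger_gap: 0.56
```

```bash
python3 -m crank '[{"grip":0.6,"offset":[0,0,0.5],"angular":[0,0,0]},{"grip":0.6,"offset":[0,0,1],"angular":[0,0,0]},{"grip":0.6,"offset":[0,0,1],"angular":[0,0,0]}]'
```

```text
t: 14.5
tcp_pos: [0.6322, 0.0753, 0.016]
tool_rot: [0.405, 0.914, 0.0, 0.0]
force: [-1.1, 0.2, 5.9]
finger_gap: 0.566
```

```bash
python3 -m crank '[{"grip":0.6,"offset":[0,0,0.5],"angular":[0,0,0]},{"grip":0.6,"offset":[0,0,1],"angular":[0,0,0]},{"grip":0.6,"offset":[0,0,1],"angular":[0,0,0]}]'
```

```text
t: 14.8
tcp_pos: [0.6323, 0.0752, 0.0159]
tool_rot: [0.405, 0.914, 0.0, 0.0]
force: [-3.3, 0.2, 11.8]
finger_gap: 0.56
```

Floor contact at TCP z = 0.016, as predicted. I'll relieve most of the down-force, then push towards the fence.

```bash
python3 -m crank '[{"grip":0.6,"offset":[0,0,-1.2],"angular":[0,0,0]},{"grip":0.6,"offset":[0,0,-1.2],"angular":[0,0,0]},{"grip":0.6,"offset":[-1,0,-1.2],"angular":[0,0,0]},{"grip":0.6,"offset":[-2,0,-1.2],"angular":[0,0,0]},{"grip":0.6,"offset":[-3,0,-1.2],"angular":[0,0,0]},{"grip":0.6,"offset":[-3.5,0,-1.2],"angular":[0,0,0]},{"grip":0.6,"offset":[-3.5,0,-1.2],"angular":[0,0,0]}]'
python3 - <<'E'
from m3 import *
m=manip.sense();print(loc(tool()[0]),R.T@m["force"][:2],m["ft_torque"])
E
```

```text
t: 15.5
tcp_pos: [0.6331, 0.0742, 0.016]
tool_rot: [0.405, 0.914, 0.0, -0.002]
force: [-4.1, 4.7, 8.8]
finger_gap: 0.562
[23.8 51. ] [-6.19763698  0.14061009] [0.75470343 0.66001332 0.00705613]
```

```bash
python3 -m crank '[{"grip":0.6,"offset":[0,0,-0.6],"angular":[0,0,0]},{"grip":0.6,"offset":[0,0,-0.8],"angular":[0,0,0]},{"grip":0.6,"offset":[0,0,-0.8],"angular":[0,0,0]}]'
python3 - <<'E'
from m3 import *
m=manip.sense();print(loc(tool()[0]),R.T@m["force"][:2],m["force"][2],m["ft_torque"])
E
```

```text
t: 15.8
tcp_pos: [0.6339, 0.0735, 0.016]
tool_rot: [0.405, 0.914, 0.0, -0.001]
force: [-2.9, 4.6, 4.8]
finger_gap: 0.56
[24.9 51. ] [-5.33742619  0.95179471] 4.8034445781907715 [0.67114378 0.45375639 0.07771691]
```

Friction eased and it is moving. I'll continue in small steps.

```bash
python3 -m crank '[{"grip":0.6,"offset":[-0.7,0,0],"angular":[0,0,0]},{"grip":0.6,"offset":[-1.4,0,0],"angular":[0,0,0]},{"grip":0.6,"offset":[-2,0,0],"angular":[0,0,0]},{"grip":0.6,"offset":[-2,0,0],"angular":[0,0,0]},{"grip":0.6,"offset":[-2,0,0],"angular":[0,0,0]}]'
python3 - <<'E'
from m3 import *
m=manip.sense();print(loc(tool()[0]),R.T@m["force"][:2],m["force"][2],m["ft_torque"])
w=snap("wrist","w25");crop(w,190,190,450,380,3,"w26")
E
```

```text
t: 16.3
tcp_pos: [0.6353, 0.0716, 0.016]
tool_rot: [0.405, 0.914, 0.0, -0.001]
force: [-2.1, 3.1, 6.4]
finger_gap: 0.564
[27.2 50.8] [-3.71070379  0.56239573] 6.4364132720556695 [0.54526431 0.4146602  0.00329443]
```

View pics/w26.png

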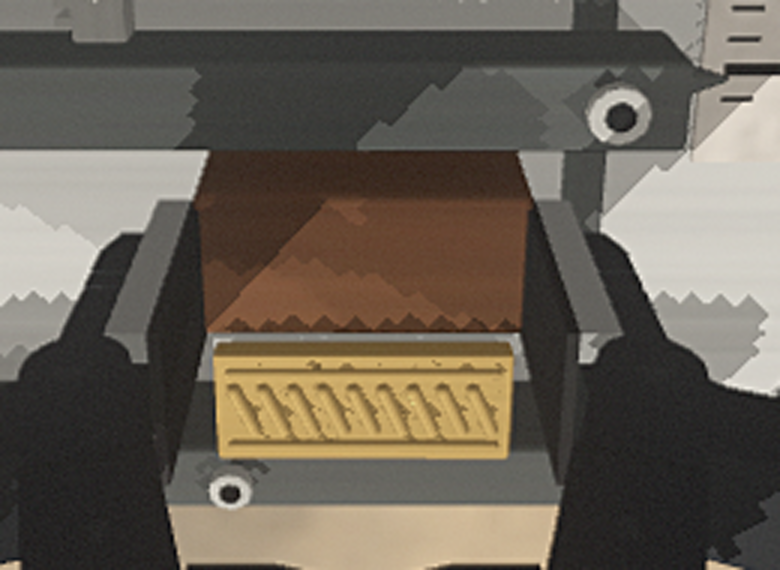

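The spacer is against the die, parallel and centred. The pointer is still on the mark at (725,72). I'll keep pushing.

```bash
python3 -m crank '[{"grip":0.6,"offset":[-0.7,0,0],"angular":[0,0,0]},{"grip":0.6,"offset":[-1.4,0,0],"angular":[0,0,0]},{"grip":0.6,"offset":[-2,0,0],"angular":[0,0,0]},{"grip":0.6,"offset":[-2,0,0],"angular":[0,0,0]},{"grip":0.6,"offset":[-2,0,0],"angular":[0,0,0]}]' 80
python3 - <<'E'
from m3 import *
m=manip.sense();print(loc(tool()[0]),R.T@m["force"][:2],m["force"][2],m["ft_torque"])
E
```

```text
t: 16.85
tcp_pos: [0.6358, 0.071, 0.0161]
tool_rot: [0.405, 0.914, 0.0, -0.002]
force: [-3.3, 5.7, 6.7]
finger_gap: 0.554
[28.  50.8] [-6.45330654  1.34156952] 6.7423038549655665 [0.92942171 0.62171671 0.04765925]
```

```bash
python3 -m crank '[{"grip":0.6,"offset":[-0.7,0,0],"angular":[0,0,0]},{"grip":0.6,"offset":[-1.2,0,0],"angular":[0,0,0]},{"grip":0.6,"offset":[-1.2,0,0],"angular":[0,0,0]},{"grip":0.6,"offset":[-1.2,0,0],"angular":[0,0,0]}]'
python3 - <<'E'
from m3 import *
m=manip.sense();print(loc(tool()[0]),R.T@m["force"][:2],m["force"][2],m["ft_torque"])
E
```

```text
t: 17.25
tcp_pos: [0.6359, 0.071, 0.0161]
tool_rot: [0.405, 0.914, 0.001, -0.003]
force: [-5.7, 7.4, 8.7]
finger_gap: 0.556
[28.1 50.8] [-9.34825824  0.78320805] 8.69381089860678 [1.3143488  0.76826042 0.08830436]
```

```bash
python3 -m crank '[{"grip":0.6,"offset":[-0.6,0,-0.2],"angular":[0,0,0]},{"grip":0.6,"offset":[-1.2,0,-0.4],"angular":[0,0,0]},{"grip":0.6,"offset":[-1.2,0,-0.4],"angular":[0,0,0]},{"grip":0.6,"offset":[-1.2,0,-0.4],"angular":[0,0,0]},{"grip":0.6,"offset":[-1.2,0,-0.4],"angular":[0,0,0]}]'
python3 - <<'E'
from m3 import *
m=manip.sense();print(loc(tool()[0]),R.T@m["force"][:2],m["force"][2],m["ft_torque"])
w=snap("wrist","w27");crop(w,190,190,450,380,3,"w28")
s=snap("scene");crop(s,180,180,340,285,5,"s28")
E
```

```text
t: 17.75
tcp_pos: [0.6358, 0.071, 0.0162]
tool_rot: [0.405, 0.914, 0.001, -0.004]
force: [-5.5, 9.1, 7.1]
finger_gap: 0.557
[28.1 50.8] [-10.3867256    2.06801893] 7.1252087049019845 [1.65316528 0.84076198 0.12642581]
```

View pics/w28.png

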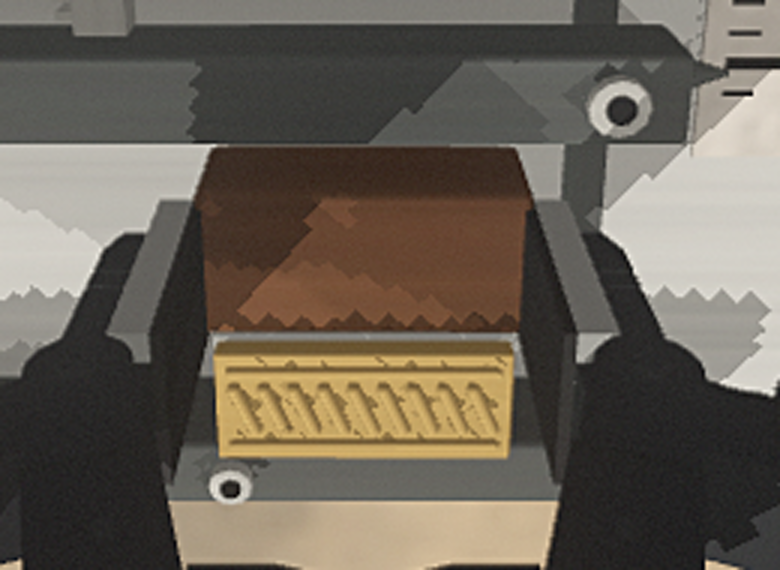

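View pics/s28.png

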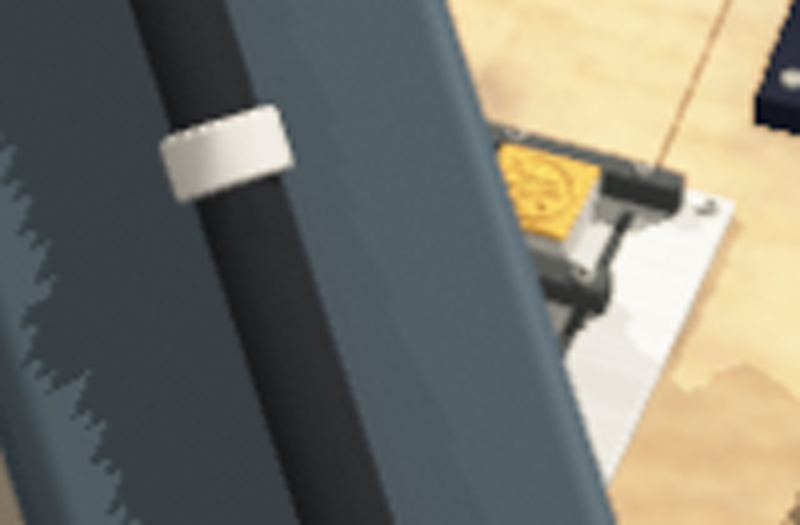

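View pics/w27.png

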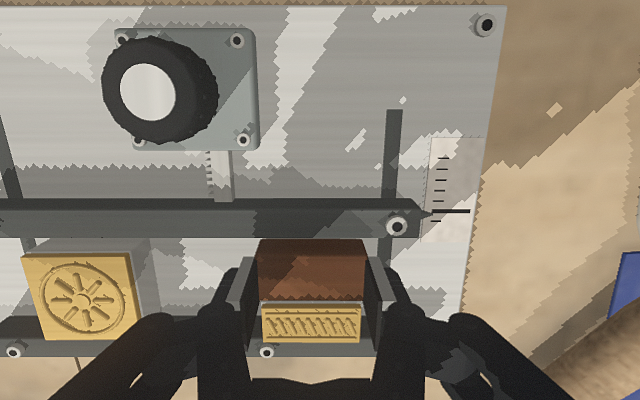

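```bash
python3 - <<'E'
from m3 import *
w=snap("wrist");crop(w,390,130,490,245,5,"w29");p=tool()[0]
P=lambda x,y:(x/3+190-.33,y/3+190-.33)
for n,q,z in [("dienear L",P(215,343),.03),("dienear R",P(512,343),.03),("diefar L",P(219,457),.03),("diefar R",P(508,457),.03),("fence in L",P(190,462),.026),("fence in R",P(540,462),.026),("fence out",P(364,499),.026),("spb",P(210,148),.008),("spback",P(364,331),.026),("bar",P(150,143),.0245),("bar",P(500,143),.0245)]: print(n,loc(onz(w,q,z)))
E
```

```text
dienear L [37.3 29.3]
dienear R [37.3 73.3]
diefar L [57.9 28.9]
diefar R [57.8 73.6]
fence in L [62.3 23.6]
fence in R [62.2 79.4]
fence out [69.6 51.3]
spb [15.7 26.3]
spback [37.9 51.4]
bar [ 7.5 20.5]
bar [ 7.4 71. ]
```

View pics/w29.png

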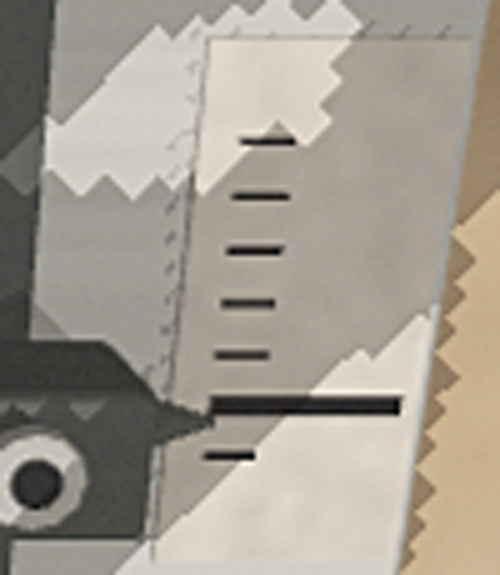

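```bash
python3 - <<'E'
from m3 import *
w=snap("wrist")
P=lambda x,y:(x/5+390-.4,y/5+130-.4)
for n,q,z in [("tip",P(212,423),.0125),("mark",P(213,405),.0085),("markout",P(399,405),.0085)]: print(n,loc(onz(w,q,z)))
print(manip.sense()["force"],manip.sense()["t"])
E
```

```text
tip [  1.2 107. ]
mark [  0.8 108.4]
markout [  0.8 125.9]
[-5.60083283  9.21048826  8.23690824] 17.95
```

```bash
python3 -m crank '[{"grip":0.6,"offset":[-0.5,0,0],"angular":[0,0,0]},{"grip":0.6,"offset":[-0.5,0,0],"angular":[0,0,0]},{"grip":0.6,"offset":[-0.5,0,0],"angular":[0,0,0]},{"grip":0.6,"offset":[-0.5,0,0],"angular":[0,0,0]},{"grip":0.6,"offset":[-0.5,0,0],"angular":[0,0,0]},{"grip":0.6,"offset":[-0.5,0,0],"angular":[0,0,0]}]'
python3 - <<'E'
from m3 import *
m=manip.sense();print(loc(tool()[0]),R.T@m["force"][:2],m["force"][2],m["finger_gap"])
w=snap("wrist","w30")
E
```

```text
t: 18.55
tcp_pos: [0.6359, 0.0709, 0.0161]
tool_rot: [0.405, 0.914, 0.001, -0.004]
force: [-6.1, 10.6, 8.4]
finger_gap: 0.557
[28.1 50.8] [-11.92090648   2.63078433] 8.447385152989602 0.556934558748022
```

View pics/w30.png

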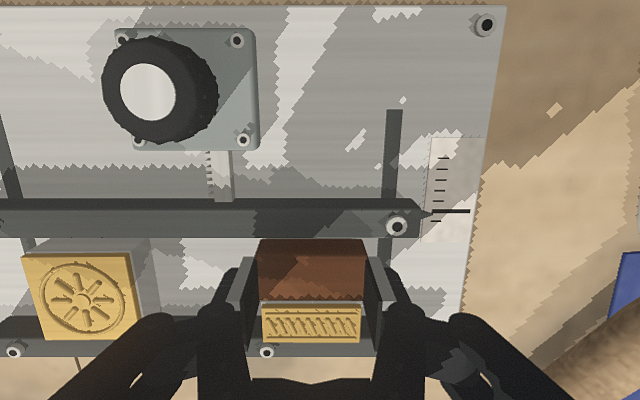

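The picture is unchanged: die (262–362, 305–342) square on the fence, spacer seated, pointer on the mark at (430,212), broad die untouched. The push is a steady 12 N with no further motion, so I'll hand it in.

```bash
python3 -c "
from station import manip
print(manip.sign_off())"
```

```text
the job is handed in; nothing more can be done
None
```

The job is handed in, at 18.6 s. I turned the knob until the pointer stood on the long mark, lowered the spacer flat into the gap beside the narrow die, and pushed the die against the fence. The arm is still gripping the spacer and pressing.

**Last checks:**
- **Pointer:** about 0.4 mm from the long mark in the last close-up.
- **Spacer:** it met the chase floor at the predicted height. It is centred on the die to about 1 mm and parallel to the bar.
- **Push:** 12 N towards the fence, with no more movement as the force went from 6 to 12 N, so the die is stopped by the fence. I judged it flush from that and from the die's far edge at about 57.9 mm. The line where the die meets the fence was hidden from the camera.
- **Other things:** the broad die looks unmoved. The arm went nowhere near the weight or the spool, and I did not measure them again.

**What disagreed or is uncertain:**
- The camera views differed from one another by 1 to 3 mm in places, so I placed the spacer using both the pictures and the felt forces.
- The gripper presses down with about 8 N, so floor friction takes part of the 12 N. I estimate at least 7 N reaches the die.

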